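# Dock the card reader and pair it with the pen

### The job

The card reader was tossed onto its charging dock and makes no contact. Slide it home so that it sits square against both the dock's back stop and its side stop, with the sprung contacts pushed in; then take the red pen and with its point push the recessed orange pairing button all the way in and keep it in for a full second. Afterwards lay the pen down flat on the bare counter, leaving the reader seated, and do not disturb the dip cups or the tape roll.

Things in the scene. Friction and masses are not known exactly. Their poses are not given: they have to be found in the camera images.
- dock: Charging dock (grey deck, black stops) screwed to the counter. Origin on the counter, right under the origin of a seated reader; x from the robot's side to the back stop, y to the side stop, z up. Deck 195x155 mm, x -105..+90, y -75..+80, top z 10. Back stop: face at x +62, y -45..+33, top z 26. Side stop: the tall housing y +33..+78, x -35..+78, top z 52; button well in its -x face.
- card_reader: Loose dark card reader with keys, 123x66x20 mm, 0.19 kg, lying face up on the dock's deck. Origin at the centre of its underside, x along its length to the end that meets the back stop (62 mm from origin; other end -60 mm), y to the long side (33 mm) that meets the side stop. Seated: origin at x 0, y 0, z 10 mm of the dock, axes alike.
- contacts (a joint): Sprung charging contacts, a grey bar with brass pads in the middle of the back stop. 0: standing out 4 mm from the stop's face; 0.004 m: pushed in level with it by a seated reader. Weak spring, 0.2 N.
- button_well (a point): Mouth of the pairing button's round well, 14 mm wide, with a white ring, in the dock housing's front face, 31 mm above the counter. The well runs level along the dock's +x; the button's face lies 6 mm inside.
- pair_button (a joint): Travel of the orange pairing button along the dock's +x: 0 out, 0.0035 m fully in; springs back. 2 N to start, 4 N fully in.
- button_cap: The orange button itself, 12 mm across, at the bottom of its well. Origin at the centre of its face, axes as the dock's.
- pen: Loose red pen, 145 mm long, 9 to 11 mm thick, 14 g, lying on the counter right of the dock. Origin on its underside, at mid length; y along the pen to the point at y +72.5 mm, 4.4 mm above the underside and 1.3 mm to the -x side. The last 16 mm taper to the point; y -72 is the push-cap end. Grip it across x near the middle.
- pen_point (a point): The pen's writing point.
- dip_cups: Bystander: stack of clear dip cups, 66 mm wide, 73 mm tall, left of the dock. Origin at its base centre.
- tape_roll: Bystander: roll of brown tape lying flat, 92 mm wide, 48 mm tall, behind the dock. Origin at its base centre.

How it is judged:
By the outcome, as a careful person would: the job done as asked, in the order asked, and still so for the second after the job is handed in, with the robot touching nothing.
It also fails if it takes over 72 s, if anything falls off the work surface, if the arm or the gripper's body presses on something with over 40 N, if the wrist force passes 120 N, or if a joint passes its speed limit or range.

### The arm

A 6-joint arm with a two-finger parallel gripper is mounted at the origin on a cart in front of the work surface, level with it; the furniture and walls round the work are solid. World frame = base frame: x ahead of the robot, y to its left, z up, the work surface at z = 0. Lengths are in mm, angles in rad, forces in N, time in s.
With the tool pointing down it reaches from about 275 to 750 mm from the base axis. Payload 10.2 kg.
Tool frame: the origin (TCP) lies midway between the tips of the shut fingers; the grasp point (between the pads) lies 19 mm behind it; z points along the fingers, y is the line along which they close (so a half turn about z gives the same grasp; the last joint's range is limited). The gripper opens to 85 mm and grips with 20 to 120 N. Pads are 22 mm wide; open, the fingers measure 114 mm over their backs; the gripper's body (76 mm by 85 mm) begins 54 mm behind the grasp point. The pads swing forward as they close: fully open they stand 13 mm farther back than shut.
Start: joints at [1.122, 0.313, 1.498, -0, 1.331, -0.223], TCP at [117.553, 511.676, 231.294] pointing down, gripper open.
Joint ranges: [-2.94, 2.94], [-0.97, 2.17], [0.19, 2.56], [-1.23, 4.37], [0.02, 3.11], [-2.88, 2.88]. Speed limits (rad/s): [2.39, 2.39, 3.01, 3.14, 3.14, 3.14].

### API

Orientations are given as a unit quaternion [w, x, y, z].
In Python, from rig import ctrl gives the robot as it stands.
- The arm moves only by the tool arm_command, never from a script. Its argument "increments" is a list of rows, each an object with "dr": the turn, a rotation vector about the tool's x, y, z in units of pi/4 rad (1.0 is pi/4 rad), a list of three; "offset": the shift along the tool's x, y, z in units of 120 mm (1.0 is 120 mm), a list of three; "hand": the opening, from -1 (shut) to 1 (fully open). A call has 1 to 8 rows; each row shifts and turns the commanded pose from where the row before left it, along the tool's axes as they then stand; what a row does not reach is not made up. A row lasts 1/10 s, in which the tool goes at most 50 mm and 8.59 degrees, less where a joint would pass 70% of its speed; a pose out of reach is approached as far as the arm can. A call with a number of a shift or a turn outside -1 to 1 is refused whole. A call with a gripper value outside its range is refused whole. The fingers move at their own pace and stop on an object; "grip_force" is the grip in N (left out, the last holds). Time passes only in rows, so rows that do not move let the fingers close. It gives the time, the measured TCP pose, the force, the opening and the grip force at its end, in the units of the state.
- ctrl.sense(): the state, without advancing time (a new reading comes with each control period).
- ctrl.capture(name): name is "scene" or "side" or "wrist"; returns the picture (420x560x3 uint8, red, green, blue); there is no depth.
- ctrl.camera_info(name): a dict with "K" (3x3 intrinsics, pixels), "R" (3x3) and "t" (3): a world point X has camera coordinates R X + t. Camera axes: x right, y down, z forward; pixel columns grow to the right and rows downward; lengths in mm; the calibration is good to about 2 mm. The wrist camera is an equidistant fisheye: a pixel r from the principal point sees the ray r / f radians off the axis. A picture is of the moment at which its call begins: read the wrist's pose just before it. camera_info takes no time and is no camera call; for the wrist camera it gives the pose at the moment of the call.
- ctrl.finish_job(): hands the job in; it is judged then, once.
The state is a dict: "time_s": time; "joints": joint angles; "dq": joint speeds; "tau": joint torques, N m; "eef_pos": TCP position; "ee_rot": TCP orientation; "force": force on the tool from outside, world axes, zero at the start; "wrist_torque": the same for the moment, N m; "grip_width": opening from 0.0 (shut) to 1.0 (fully open); "grip_force": force on a finger pad.
Only numpy, scipy, OpenCV 4.12 (cv2) and the standard library are available. Lean on these libraries where they do the work, as an engineer would, in place of code of your own. Each camera call takes 0.05 s, during which the arm holds its last target. There are 200 camera calls.

## Working session

There is one attempt and no reset: what is moved stays moved. The work goes in short steps, Python scripts to look and compute and a tool call to move; the robot and the scene stay as the last step left them, time stands still between calls to the robot, and variables do not carry over. Pictures are saved under pics/ and viewed, at most 10 in all, crops included, and the job is handed in when it is done.

Besides the shell and the picture viewer there is one more tool, called after ">>>" in YAML: its name, and indented under it one key for each argument. arm_command: Moves the arm, as the interface text tells. Shifts and turns lie within -1 to 1; 1 stands for 120 mm of shift or pi/4 rad of turn. Its arguments: {"type":"object","properties":{"increments":{"type":"array"},"grip_force":{"type":"number"}},"required":["increments"]}

```bash
mkdir -p pics; ls
python3 - <<'E'
from rig import ctrl
import cv2
for n in("scene","side"):
    im=ctrl.capture(n); cv2.imwrite(f"pics/{n}0.png",im[:,:,::-1])
    c=ctrl.camera_info(n); print(n,c)
s=ctrl.sense();print(s)
E
```

```text
pics
scene {'K': array([[399.5854939 ,   0.        , 282.39372115],
       [  0.        , 399.5854939 , 203.31503648],
       [  0.        ,   0.        ,   1.        ]]), 'R': array([[ 0.65956729, -0.7515605 , -0.01130506],
       [-0.50766285, -0.43433109, -0.74406649],
       [ 0.55430085,  0.49650107, -0.66800992]]), 't': array([-290.67383432,  442.69155997,  681.65641249])}
side {'K': array([[418.06376193,   0.        , 278.0770019 ],
       [  0.        , 418.06376193, 208.55536366],
       [  0.        ,   0.        ,   1.        ]]), 'R': array([[ 0.99201811, -0.12494188, -0.01701763],
       [-0.08873719, -0.59584265, -0.79818371],
       [ 0.08958674,  0.79332279, -0.60217369]]), 't': array([-590.05786588,  205.02794306,  793.66493021])}
{'time_s': 0.1, 'joints': array([ 1.12158943e+00,  3.13370954e-01,  1.49837404e+00, -4.07050577e-05,
        1.33101379e+00, -2.23395923e-01]), 'dq': array([-0.00025597, -0.00062324, -0.00325032, -0.00049273,  0.00048824,
        0.0002739 ]), 'tau': array([ 2.62401896e-03, -4.12902868e+01, -2.60140854e+01, -2.62124213e-04,
        3.10151350e-03,  2.02114006e-07]), 'eef_pos': array([117.45834276, 511.44450727, 230.79925662]), 'ee_rot': array([-1.73750227e-04,  1.12660926e-01,  9.93633320e-01, -5.56925993e-04]), 'force': array([ 0.44429454, -0.78674562,  0.83215919]), 'wrist_torque': array([-0.03018358, -0.0595719 , -0.05261191]), 'grip_force': 0.0, 'grip_width': 0.9959842433028794}
```

View pics/scene0.png

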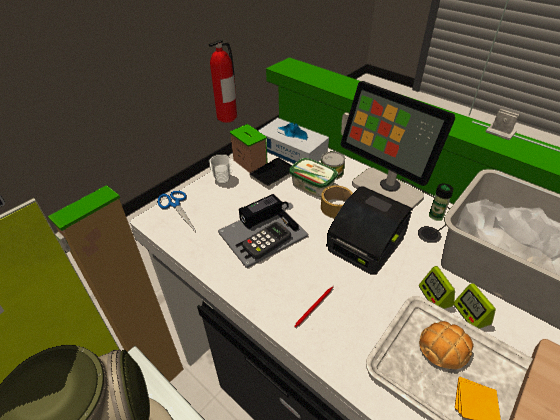

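View pics/side0.png

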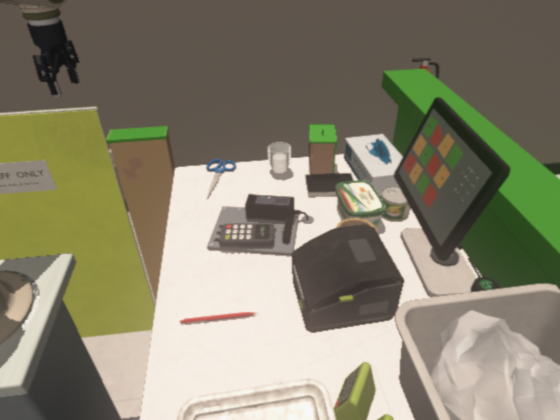

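The scene view shows the dock at about (263,230) with the reader on its deck, and the pen from (297,325) to (332,289). In the side view the dock is at about (257,230) and the pen runs from (181,321) to (254,314). I'll zoom in for precise corners.

Run:
```python
import cv2,numpy as np
a=cv2.imread("pics/scene0.png");b=cv2.imread("pics/side0.png")
def crop(im,x,y,w,h,s):
    c=cv2.resize(im[y:y+h,x:x+w],None,fx=s,fy=s,interpolation=cv2.INTER_CUBIC)
    c=cv2.convertScaleAbs(c,alpha=1.5,beta=25)
    for i in range((-x)%10,w,10): cv2.line(c,(i*s,0),(i*s,6 if (x+i)%50 else 14),(0,0,255),1)
    for i in range((-y)%10,h,10): cv2.line(c,(0,i*s),(6 if (y+i)%50 else 14,i*s),(0,0,255),1)
    return c
cv2.imwrite("pics/z1.png",crop(a,210,185,110,85,7))
cv2.imwrite("pics/z2.png",crop(b,200,185,120,75,6))
# pen red pixels
for n,im in(("scene",a),("side",b)):
    r=im.astype(int); m=((r[...,2]>90)&(r[...,2]>2*r[...,1])&(r[...,2]>2*r[...,0])).astype(np.uint8); m[:270]=0
    k,l,st,ce=cv2.connectedComponentsWithStats(m); 
    for i in range(1,k):
        if st[i,4]>30:
            ys,xs=np.where(l==i); print(n,st[i],ce[i]); p=np.c_[xs,ys].astype(float);d=p-p.mean(0);u=np.linalg.svd(d,full_matrices=0)[2][0];t=d@u;print(p.mean(0)+t.min()*u,p.mean(0)+t.max()*u)
            for q in np.linspace(t.min(),t.max(),12): 
                s=abs(t-q)<1.5; w=d[s]@np.array([-u[1],u[0]]); print(round(q,1),s.sum(),end=' | ')
```

```text
scene [295 287  38  40 190] [312.55789474 307.03684211]
[331.68720399 286.70569436] [294.849204   325.85811803]
-27.9 3 | -23.0 11 | -18.1 10 | -13.3 10 | -8.4 10 | -3.5 11 | 1.4 11 | 6.3 10 | 11.2 10 | 16.1 12 | 21.0 14 | 25.8 4 | side [185 316  40   5  43] [204.11627907 317.93023256]
[223.96514543 315.69103888] [185.00966698 320.08569092]
-20.0 2 | -16.4 3 | -12.8 3 | -9.3 3 | -5.7 3 | -2.2 3 | 1.4 3 | 5.0 4 | 8.5 3 | 12.1 3 | 15.7 3 | 19.2 2 |
```

View pics/z1.png

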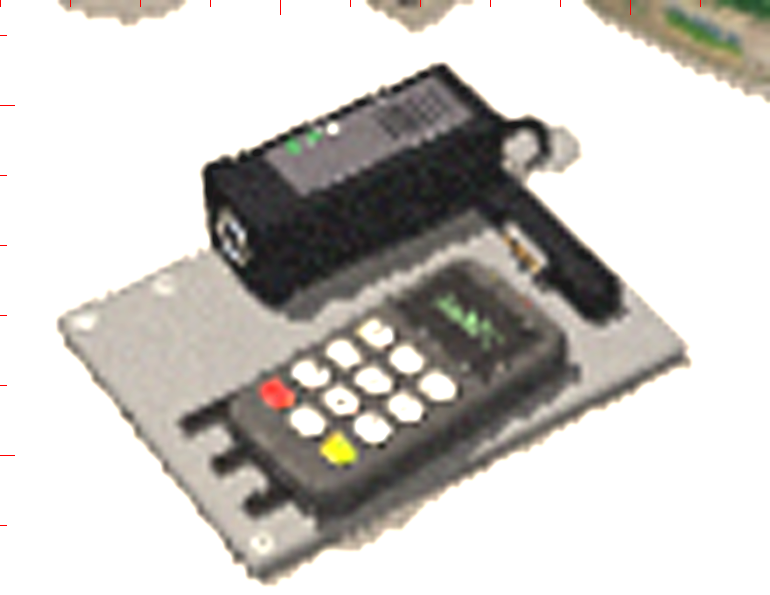

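View pics/z2.png

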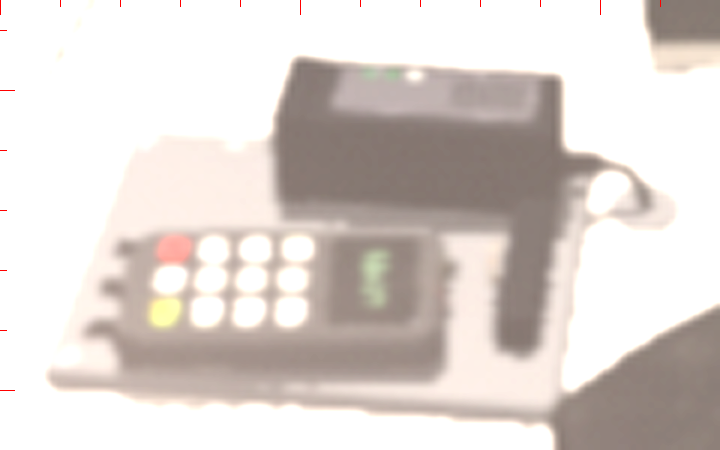

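Scene crop: deck corners at (60,322), (262,570) and (688,352), white-ringed well at (232,237), reader's near bottom corner at (318,525). The side crop shows the same features: deck corners at (135,140), (50,372) and (553,408). The reader stands off both stops and the contacts. Next I'll fit the poses.

```bash
cat > h.py <<'E'
import numpy as np
from rig import ctrl
from scipy.optimize import least_squares
def proj(X,c,fish=False):
    p=c["R"]@np.asarray(X,float)+c["t"]; K=c["K"]
    if fish:
        r=np.hypot(p[0],p[1]); th=np.arctan2(r,p[2]); p=np.array([p[0]/r*th,p[1]/r*th,1])
    return (K@(p/p[2]))[:2]
def ray(px,c,z,fish=False):
    q=np.linalg.inv(c["K"])@[px[0],px[1],1]
    if fish:
        r=np.hypot(q[0],q[1]); q=np.array([q[0]/r*np.sin(r),q[1]/r*np.sin(r),np.cos(r)])
    d=c["R"].T@q; o=-c["R"].T@c["t"]
    return o+d*(z-o[2])/d[2]
def T(p,X,z0=0):
    c,s=np.cos(p[2]),np.sin(p[2]); return [p[0]+c*X[0]-s*X[1],p[1]+s*X[0]+c*X[1],X[2]+z0]
def fit(obs,p0,z0=0):
    # obs: (cam,fish,[(X,px)..])
    f=lambda p:np.concatenate([proj(T(p,X,z0),c,fi)-np.array(px) for c,fi,l in obs for X,px in l])
    r=least_squares(f,p0,loss="soft_l1"); return r.x,f(r.x).reshape(-1,2)
E
python3 - <<'E'
from h import *
np.set_printoptions(precision=2,suppress=True)
a=ctrl.camera_info("scene");b=ctrl.camera_info("side")
A=lambda u,v:(210+u/7,185+v/7)
B=lambda u,v:(200+u/6,185+v/6)
oa=[((-105,80,10),A(60,322)),((-105,-75,10),A(262,570)),((90,-75,10),A(688,350)),((-35,78,52),A(207,172)),((78,78,52),A(440,67)),((-35,33,10),A(270,300)),((-35,55,31),A(232,237))]
ob=[((-105,80,10),B(135,140)),((-105,-75,10),B(50,374)),((90,-75,10),B(555,408)),((-35,78,52),B(297,60)),((78,78,52),B(560,75)),((-35,33,10),B(282,205))]
for o in ([(a,0,oa)],[(b,0,ob)],[(a,0,oa),(b,0,ob)]):
    p,r=fit(o,[500,200,0]);print("dock",p);print(r.round(1).tolist())
d=p
ra=[((-60,-33,0),A(318,522)),((62,-33,2),A(567,372))]
rb=[((-60,-33,0),B(122,365)),((62,-33,0),B(443,378))]
p,r=fit([(a,0,ra),(b,0,rb)],d,10);print("reader",p,r.round(1).tolist())
R=np.array([[np.cos(d[2]),-np.sin(d[2])],[np.sin(d[2]),np.cos(d[2])]]);print("in dock",R.T@(p[:2]-d[:2]),p[2]-d[2])
for c,t,e in((a,(332.5,287),(295,326)),(b,(254.5,314),(181,321.5))):
    print("pen tip",ray(t,c,5),"end",ray(e,c,5))
for c,t in((a,(222,172)),(b,(280,160)),(a,(338,202)),(b,(357,230))): print(ray(t,c,30))
w=ctrl.camera_info("wrist"); print(w, -w["R"].T@w["t"])
E
```

```text
dock [565.37 167.44  -0.24]
[[-1.4, -0.6], [-0.5, 0.8], [1.5, -1.1], [-0.8, -0.5], [0.7, -1.4], [-0.1, 1.9], [0.6, 0.6]]
dock [570.95 165.62  -0.25]
[[-0.1, -2.4], [-1.8, 0.4], [2.2, 1.0], [-0.6, -0.8], [2.2, -0.7], [-0.4, 0.2]]
dock [567.7  167.28  -0.25]
[[-0.6, -1.3], [0.0, 0.2], [2.1, -1.4], [-0.0, -1.0], [1.5, -1.7], [0.6, 1.4], [1.3, 0.1], [-1.4, -2.7], [-3.3, 0.0], [0.5, 0.7], [-2.0, -1.1], [0.7, -0.9], [-1.8, -0.1]]
reader [542.94 141.82  -0.2 ] [[0.2, -0.3], [2.8, -1.3], [-1.6, -0.1], [-0.3, -0.2]]
in dock [-17.78 -30.75] 0.046697814824689404
pen tip [537.92 -71.74   5.  ] end [401.59 -70.74   5.  ]
pen tip [541.23 -73.67   5.  ] end [405.62 -72.06   5.  ]
[649.68 431.5   30.  ]
[655.75 436.36  30.  ]
[768.25  78.43  30.  ]
[785.88 106.75  30.  ]
{'K': array([[325.19,   0.  , 281.97],
       [  0.  , 325.19, 205.61],
       [  0.  ,   0.  ,   1.  ]]), 'R': array([[ 0.22,  0.97, -0.  ],
       [ 0.92, -0.21,  0.32],
       [ 0.31, -0.07, -0.95]]), 't': array([-523.84,  -40.65,  380.94])} [ 37.   529.5  373.42]
```

>>> arm_command:
  increments:
    - {"offset":[-0.275,-0.18,0],"dr":[0,0,0],"hand":1}
    - {"offset":[-0.275,-0.18,0],"dr":[0,0,0],"hand":1}
    - {"offset":[-0.275,-0.18,0],"dr":[0,0,0],"hand":1}
    - {"offset":[-0.275,-0.18,0],"dr":[0,0,0],"hand":1}
    - {"offset":[-0.275,-0.18,0],"dr":[0,0,0],"hand":1}
    - {"offset":[-0.275,-0.18,0],"dr":[0,0,0],"hand":1}
    - {"offset":[-0.275,-0.18,0],"dr":[0,0,0],"hand":1}
    - {"offset":[-0.275,-0.18,0],"dr":[0,0,0],"hand":1}

```text
time_s: 0.9
eef_pos: [336.9, 282.8, 231.2]
ee_rot: [-0.0, 0.113, 0.994, -0.0]
force: [0.7, 1.5, -0.7]
grip_width: 1.0
grip_force: 0.0
```

>>> arm_command:
  increments:
    - {"offset":[-0.275,-0.18,0],"dr":[0,0,0],"hand":1}
    - {"offset":[-0.275,-0.18,0],"dr":[0,0,0],"hand":1}
    - {"offset":[-0.275,-0.18,0],"dr":[0,0,0],"hand":1}
    - {"offset":[-0.275,-0.18,0],"dr":[0,0,0],"hand":1}
    - {"offset":[-0.275,-0.18,0],"dr":[0,0,0],"hand":1}
    - {"offset":[-0.275,-0.18,0],"dr":[0,0,0],"hand":1}
    - {"offset":[0,0,0],"dr":[0,0,0],"hand":1}
    - {"offset":[0,0,0],"dr":[0,0,0],"hand":1}

```text
time_s: 1.7
eef_pos: [500.0, 113.2, 230.7]
ee_rot: [-0.001, 0.113, 0.994, 0.0]
force: [-0.3, 0.5, -0.0]
grip_width: 1.002
grip_force: 0.0
```

Run:
```python
from h import *
import cv2,pickle
c=ctrl.camera_info("wrist");im=ctrl.capture("wrist")[:,:,::-1]
pickle.dump(c,open("w1.pkl","wb"));cv2.imwrite("pics/w1.png",im);print(ctrl.sense()["eef_pos"],ctrl.sense()["ee_rot"])
c2=cv2.resize(im,(800,600),interpolation=cv2.INTER_CUBIC);cv2.imwrite("pics/w1z.png",cv2.convertScaleAbs(c2,alpha=1.3,beta=15))
```

```text
[499.60805237 113.85280012 230.98621653] [-5.11080860e-04  1.12687006e-01  9.93630402e-01  4.98672143e-05]
```

View pics/w1z.png

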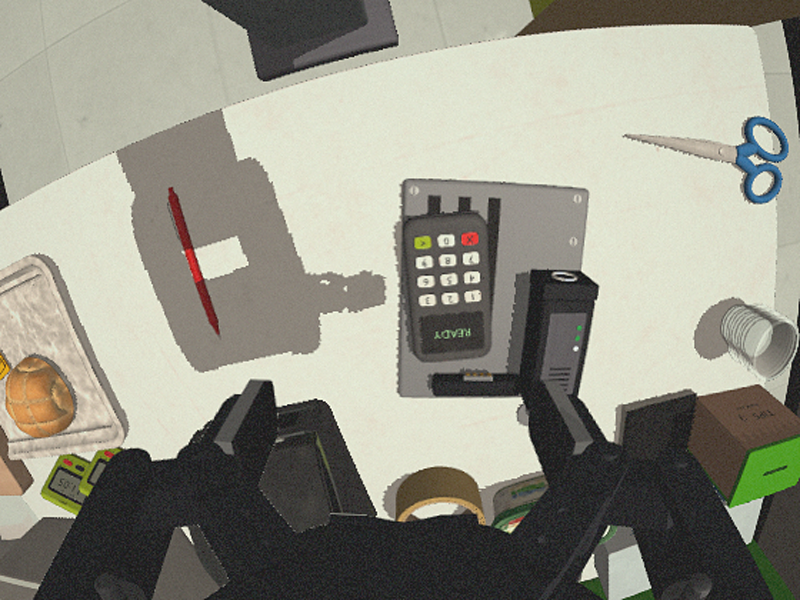

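The wrist view (800 px) shows deck corners at (403,181), (587,190) and (398,396) and the ring at (565,275). The reader's body spans (406,215) to (490,360), and the pen runs from its cap at (170,188) to its point at (218,335).

Run:
```python
from h import *
import pickle
np.set_printoptions(precision=2,suppress=True)
c=pickle.load(open("w1.pkl","rb"));W=lambda u,v:(u*.7,v*.7)
o=[((-105,-75,10),W(402,180)),((-105,80,10),W(588,190)),((90,-75,10),W(398,397)),((-35,55.5,31),W(565,276)),((62,-45,26),W(433,374)),((-35,78,52),W(599,290)),((-35,33,52),W(530,287))]
d,r=fit([(c,1,o)],[567,167,-.25]);print("dock",d,r.round(1).tolist())
L=[((-60,0,18),W(447,212)),((62,0,18),W(451,361))]
# edges: left side line, right side line, ends (top face z 30)
pts={"L1":(406,250),"L2":(411,320),"R1":(489,240),"R2":(490,320),"T":(447,212),"B":(451,361)}
R=np.array([[np.cos(d[2]),-np.sin(d[2])],[np.sin(d[2]),np.cos(d[2])]])
for k,p in pts.items():
    q=ray(W(*p),c,22,1); print(k,q[:2],"in dock",R.T@(q[:2]-d[:2]))
print("ring",R.T@(ray(W(565,276),c,31,1)[:2]-d[:2]))
t=ray(W(218.5,336),c,4.4,1);e=ray(W(170,187),c,5,1);print("pen",t,e,np.linalg.norm(t-e),np.arctan2(*(t-e)[[1,0]]),(t+e)/2)
print("pen mid strip",ray(W(193,264),c,9,1))
```

```text
dock [567.03 170.88  -0.25] [[0.0, -0.4], [1.7, -0.0], [-0.5, 1.7], [-1.3, 1.2], [-0.2, 5.5], [-0.6, -2.6], [9.9, -1.6]]
L1 [499.84 115.09] in dock [-51.28 -70.69]
L2 [557.59 106.03] in dock [  6.91 -65.16]
R1 [506.21 180.07] in dock [-61.2   -6.15]
R2 [572.53 169.46] in dock [ 5.68 -0.02]
T [477.66 152.29] in dock [-81.98 -40.15]
B [601.9  130.87] in dock [ 43.69 -30.13]
ring [-36.42  56.98]
pen [541.59 -70.55   4.4 ] [400.38 -69.78   5.  ] 141.21500210155148 -0.00549451571724598 [470.99 -70.16   4.7 ]
pen mid strip [470.67 -68.03   9.  ]
```

>>> arm_command:
  increments:
    - {"offset":[-0.14,-0.16,0],"dr":[0,0,0.03],"hand":-1}
    - {"offset":[-0.135,-0.165,0],"dr":[0,0,0],"hand":-1}
    - {"offset":[0,0,0.36],"dr":[0,0,0],"hand":-1}
    - {"offset":[0,0,0.36],"dr":[0,0,0],"hand":-1}
    - {"offset":[0,0,0.36],"dr":[0,0,0],"hand":-1}
    - {"offset":[0,0,0.36],"dr":[0,0,0],"hand":-1}
    - {"offset":[0,0,0.36],"dr":[0,0,0],"hand":-1}
    - {"offset":[0,0,0],"dr":[0,0,0],"hand":-1}

```text
time_s: 2.55
eef_pos: [519.2, 69.2, 11.2]
ee_rot: [-0.005, 0.124, 0.992, -0.0]
force: [0.6, -0.1, 0.7]
grip_width: -0.003
grip_force: 0.0
```

Run:
```python
from h import *
import cv2
s=ctrl.sense();print(s["eef_pos"],s["ee_rot"],s["joints"],s["force"],s["grip_width"])
a=ctrl.capture("side")[:,:,::-1];b=ctrl.capture("scene")[:,:,::-1]
z=lambda im,x,y,w,h:cv2.convertScaleAbs(cv2.resize(im[y:y+h,x:x+w],(400,300),interpolation=cv2.INTER_CUBIC),alpha=1.3,beta=20)
cv2.imwrite("pics/s2.png",np.hstack([z(a,190,170,140,105),z(b,200,170,140,105)]))
```

```text
[519.23626348  69.17990798  11.16746314] [-4.94729413e-03  1.23649266e-01  9.92313644e-01 -1.26923912e-04] [-9.14666137e-02  5.97637729e-01  1.71630556e+00  9.12744449e-05
  8.37547019e-01 -1.41438824e+00] [ 0.62242447 -0.0976572   0.68876522] -0.0027757235715856845
```

View pics/s2.png

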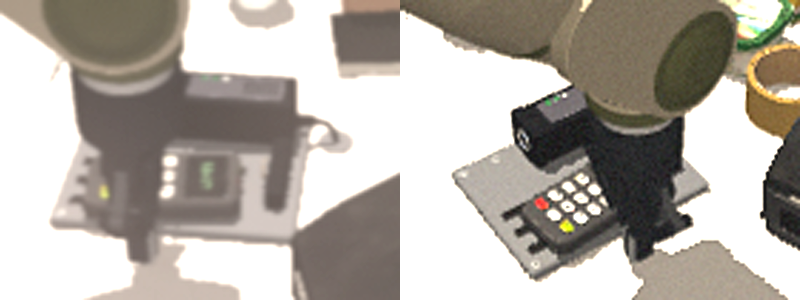

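The closed gripper is down in front of the reader's long side, in the clear, at about (140,255) in the left panel and (640,255) in the right. Next I push toward the side stop.

>>> arm_command:
  increments:
    - {"offset":[0,0.06,-0.035],"dr":[0,0,0],"hand":-1}
    - {"offset":[0,0.06,0],"dr":[0,0,0],"hand":-1}
    - {"offset":[0,0.04,0],"dr":[0,0,0],"hand":-1}
    - {"offset":[0,0.04,0],"dr":[0,0,0],"hand":-1}
    - {"offset":[0,0.04,0],"dr":[0,0,0],"hand":-1}

```text
time_s: 3.15
eef_pos: [530.3, 96.3, 19.8]
ee_rot: [0.0, 0.124, 0.992, 0.0]
force: [0.2, -0.0, -0.0]
grip_width: -0.001
grip_force: 0.0
```

>>> arm_command:
  increments:
    - {"offset":[0,0.03,0],"dr":[0,0,0],"hand":-1}
    - {"offset":[0,0.03,0],"dr":[0,0,0],"hand":-1}
    - {"offset":[0,0.03,0],"dr":[0,0,0],"hand":-1}
    - {"offset":[0,0.03,0],"dr":[0,0,0],"hand":-1}

```text
time_s: 3.55
eef_pos: [533.8, 109.8, 19.5]
ee_rot: [-0.0, 0.124, 0.992, -0.0]
force: [-0.3, -3.2, 1.4]
grip_width: -0.004
grip_force: 1.2
```

```bash
cat > st.py <<'E'
from h import *
D=np.array([567.3,169.5,-.25])
np.set_printoptions(precision=2,suppress=True)
s=ctrl.sense();p=s["eef_pos"]-[D[0],D[1],0];c,n=np.cos(D[2]),np.sin(D[2])
R=np.array([[c,n,0],[-n,c,0],[0,0,1]])
q=s["ee_rot"]
from scipy.spatial.transform import Rotation as Ro
M=Ro.from_quat([q[1],q[2],q[3],q[0]]).as_matrix()
print("t",s["time_s"],"dock xyz",R@p,"F dock",R@s["force"],"tool yaw",np.arctan2(-M[1,0],-M[0,0]),"w",s["grip_width"],s["grip_force"])
E
python3 st.py
```

```text
t 3.55 dock xyz [-17.74 -66.11  19.49] F dock [ 0.48 -3.22  1.41] tool yaw -0.2494726614954607 w -0.0040166795175296385 1.1693042288243305
```

>>> arm_command:
  increments:
    - {"offset":[0,0.03,0],"dr":[0,0,0],"hand":-1}
    - {"offset":[0,0.03,0],"dr":[0,0,0],"hand":-1}
    - {"offset":[0,0.03,0],"dr":[0,0,0],"hand":-1}

```text
time_s: 3.85
eef_pos: [536.4, 120.4, 19.5]
ee_rot: [-0.0, 0.124, 0.992, -0.0]
force: [-0.1, -1.6, 0.9]
grip_width: -0.006
grip_force: 1.2
```

```bash
python3 st.py
python3 - <<'E'
from h import *
import cv2
im=ctrl.capture("scene")[:,:,::-1];cv2.imwrite("pics/a3.png",im)
im=ctrl.capture("side")[:,:,::-1];cv2.imwrite("pics/b3.png",im)
E
```

```text
t 3.85 dock xyz [-17.8  -55.18  19.49] F dock [ 0.24 -1.55  0.9 ] tool yaw -0.24935590840260674 w -0.006275964488207322 1.1985909269606054
```

>>> arm_command:
  increments:
    - {"offset":[0,0.03,0],"dr":[0,0,0],"hand":-1}
    - {"offset":[0,0.02,0],"dr":[0,0,0],"hand":-1}

```text
time_s: 4.15
eef_pos: [537.8, 126.2, 19.5]
ee_rot: [-0.0, 0.124, 0.992, -0.0]
force: [-0.0, -1.9, 0.9]
grip_width: 0.001
grip_force: 1.0
```

>>> arm_command:
  increments:
    - {"offset":[0,0.015,0],"dr":[0,0,0],"hand":-1}
    - {"offset":[0,0.015,0],"dr":[0,0,0],"hand":-1}

```text
time_s: 4.35
eef_pos: [538.3, 129.5, 19.4]
ee_rot: [-0.001, 0.124, 0.992, -0.0]
force: [-4.9, -5.3, 2.6]
grip_width: 0.003
grip_force: 3.4
```

>>> arm_command:
  increments:
    - {"offset":[0,0.01,0],"dr":[0,0,0],"hand":-1}
    - {"offset":[0,0,0],"dr":[0,0,0],"hand":-1}

```text
time_s: 4.55
eef_pos: [538.1, 130.2, 19.3]
ee_rot: [-0.001, 0.124, 0.992, -0.001]
force: [-4.5, -5.7, 4.1]
grip_width: -0.001
grip_force: 3.8
```

```bash
python3 st.py
python3 - <<'E'
from h import *
import cv2
a=ctrl.capture("side")[:,:,::-1];b=ctrl.capture("scene")[:,:,::-1]
z=lambda im,x,y,w,h:cv2.convertScaleAbs(cv2.resize(im[y:y+h,x:x+w],(400,300),interpolation=cv2.INTER_CUBIC),alpha=1.3,beta=20)
cv2.imwrite("pics/s4.png",np.hstack([z(a,200,175,120,90),z(b,205,180,120,90)]))
E
```

```text
t 4.55 dock xyz [-18.56 -45.3   19.3 ] F dock [-2.99 -6.6   4.14] tool yaw -0.24887934509221862 w -0.0006031404017221783 3.797959025250748
```

View pics/s4.png

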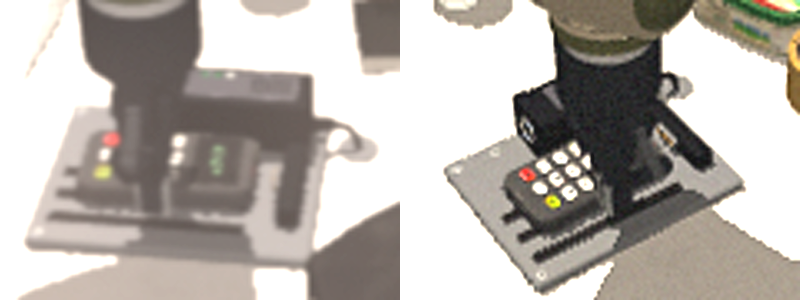

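The reader is against or near the housing, with the fingers at its long side; the gap to the back stop remains. Now I go round to the reader's rear end.

>>> arm_command:
  increments:
    - {"offset":[0,-0.1,0],"dr":[0,0,0],"hand":-1}
    - {"offset":[0,0,-0.33],"dr":[0,0,0],"hand":-1}
    - {"offset":[0.35,0,0],"dr":[0,0,0],"hand":-0.3}
    - {"offset":[0.35,0,0],"dr":[0,0,0],"hand":-0.3}
    - {"offset":[0,0.23,0],"dr":[0,0,0],"hand":-0.3}
    - {"offset":[0,0.23,0],"dr":[0,0,0],"hand":-0.3}
    - {"offset":[0,0,0.36],"dr":[0,0,0],"hand":-0.3}
    - {"offset":[0,0,0],"dr":[0,0,0],"hand":-0.3}

```text
time_s: 5.45
eef_pos: [465.5, 192.9, 12.4]
ee_rot: [-0.004, 0.124, 0.992, -0.001]
force: [-0.3, -0.3, 1.1]
grip_width: 0.353
grip_force: 0.0
```

```bash
python3 st.py
python3 - <<'E'
from h import *
import cv2,pickle
pickle.dump(ctrl.camera_info("wrist"),open("w5.pkl","wb"))
im=ctrl.capture("wrist")[:,:,::-1]
cv2.imwrite("pics/w5.png",im)
a=ctrl.capture("side")[:,:,::-1]
z=lambda im,x,y,w,h:cv2.convertScaleAbs(cv2.resize(im[y:y+h,x:x+w],(400,300),interpolation=cv2.INTER_CUBIC),alpha=1.3,beta=20)
cv2.imwrite("pics/w5z.png",np.hstack([z(im,0,0,560,420),z(a,200,175,120,90)]))
E
```

```text
t 5.45 dock xyz [-104.4    -2.48   12.39] F dock [-0.21 -0.41  1.11] tool yaw -0.24880514264262782 w 0.3526482642438025 0.0
```

View pics/w5z.png

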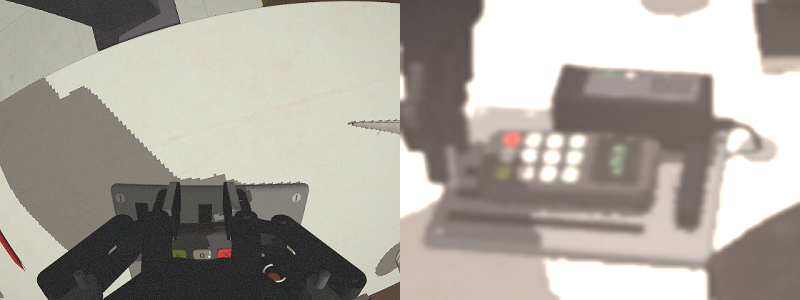

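The fingers stand behind the reader's rear end, centred on its keys at (200,254) in the left panel. Pushing toward the back stop.

>>> arm_command:
  increments:
    - {"offset":[-0.04,0,0],"dr":[0,0,0],"hand":-0.3}
    - {"offset":[-0.03,0,0],"dr":[0,0,0],"hand":-0.3}
    - {"offset":[-0.03,0,0],"dr":[0,0,0],"hand":-0.3}
    - {"offset":[-0.03,0,0],"dr":[0,0,0],"hand":-0.3}
    - {"offset":[-0.03,0,0],"dr":[0,0,0],"hand":-0.3}

```text
time_s: 6.05
eef_pos: [487.1, 188.5, 16.2]
ee_rot: [-0.0, 0.124, 0.992, 0.0]
force: [-2.5, 1.5, 2.3]
grip_width: 0.349
grip_force: 1.3
```

>>> arm_command:
  increments:
    - {"offset":[-0.03,0,0],"dr":[0,0,0],"hand":-0.3}
    - {"offset":[-0.03,0,0],"dr":[0,0,0],"hand":-0.3}

```text
time_s: 6.25
eef_pos: [494.0, 186.7, 15.9]
ee_rot: [-0.0, 0.124, 0.992, -0.0]
force: [-3.2, 0.9, 2.7]
grip_width: 0.351
grip_force: 1.7
```

```bash
python3 st.py
```

```text
t 6.25 dock xyz [-75.3   -1.53  15.86] F dock [-3.28  0.06  2.72] tool yaw -0.24935438107664373 w 0.3509374232226469 1.721581444144249
```

>>> arm_command:
  increments:
    - {"offset":[-0.02,0,0],"dr":[0,0,0],"hand":-0.3}
    - {"offset":[-0.01,0,0],"dr":[0,0,0],"hand":-0.3}

```text
time_s: 6.45
eef_pos: [497.2, 185.8, 15.8]
ee_rot: [-0.001, 0.124, 0.992, -0.0]
force: [-7.9, 3.1, 6.7]
grip_width: 0.353
grip_force: 3.9
```

>>> arm_command:
  increments:
    - {"offset":[-0.01,0,0],"dr":[0,0,0],"hand":-0.3}
    - {"offset":[-0.01,0,0],"dr":[0,0,0],"hand":-0.3}

```text
time_s: 6.65
eef_pos: [497.2, 185.8, 15.8]
ee_rot: [-0.003, 0.124, 0.992, -0.0]
force: [-18.2, 4.7, 14.6]
grip_width: 0.352
grip_force: 9.5
```

>>> arm_command:
  increments:
    - {"offset":[0.1,0,0],"dr":[0,0,0],"hand":-0.3}
    - {"offset":[0,0,-0.37],"dr":[0,0,0],"hand":-0.3}
    - {"offset":[-0.21,-0.2,0],"dr":[0,0,0],"hand":-1}
    - {"offset":[-0.21,-0.2,0],"dr":[0,0,0],"hand":-1}
    - {"offset":[-0.21,-0.2,0],"dr":[0,0,0],"hand":-1}
    - {"offset":[0,0,0],"dr":[0,0,0],"hand":-1}
    - {"offset":[0,0,0.35],"dr":[0,0,0],"hand":-1}
    - {"offset":[0,0,0],"dr":[0,0,0],"hand":-1}

```text
time_s: 7.45
eef_pos: [540.7, 100.0, 14.5]
ee_rot: [-0.004, 0.124, 0.992, -0.0]
force: [-0.4, -1.2, -0.6]
grip_width: -0.002
grip_force: 0.0
```

```bash
python3 st.py
```

```text
t 7.45 dock xyz [ -8.61 -73.95  14.46] F dock [-0.13 -1.28 -0.61] tool yaw -0.24954636780447043 w -0.001842310844820371 0.0
```

>>> arm_command:
  increments:
    - {"offset":[0,0.1,0],"dr":[0,0,0],"hand":-1}
    - {"offset":[0,0.06,0],"dr":[0,0,0],"hand":-1}
    - {"offset":[0,0.03,0],"dr":[0,0,0],"hand":-1}
    - {"offset":[0,0.02,0],"dr":[0,0,0],"hand":-1}
    - {"offset":[0,0.01,0],"dr":[0,0,0],"hand":-1}
    - {"offset":[0,0,0],"dr":[0,0,0],"hand":-1}

```text
time_s: 8.05
eef_pos: [550.3, 125.0, 19.2]
ee_rot: [0.0, 0.124, 0.992, -0.0]
force: [-3.5, -2.7, 5.3]
grip_width: 0.0
grip_force: 2.9
```

>>> arm_command:
  increments:
    - {"offset":[0,0.01,0],"dr":[0,0,0],"hand":-1}
    - {"offset":[0,0.01,0],"dr":[0,0,0],"hand":-1}

```text
time_s: 8.25
eef_pos: [550.7, 126.7, 19.2]
ee_rot: [0.0, 0.124, 0.992, -0.001]
force: [-3.5, -7.4, 8.1]
grip_width: 0.0
grip_force: 5.2
```

```bash
python3 st.py
```

```text
t 8.25 dock xyz [ -5.49 -45.57  19.18] F dock [-1.59 -8.08  8.14] tool yaw -0.24928276282903286 w 0.0003640256637316235 5.219185911118984
```

>>> arm_command:
  increments:
    - {"offset":[0,0.01,0],"dr":[0,0,0],"hand":-1}
    - {"offset":[0,0.01,0],"dr":[0,0,0],"hand":-1}

```text
time_s: 8.45
eef_pos: [551.2, 129.0, 19.2]
ee_rot: [-0.0, 0.124, 0.992, -0.001]
force: [-3.9, -7.6, 7.7]
grip_width: 0.0
grip_force: 5.3
```

>>> arm_command:
  increments:
    - {"offset":[0,-0.1,0],"dr":[0,0,0],"hand":-1}
    - {"offset":[0,-0.1,-0.3],"dr":[0,0,0],"hand":-1}
    - {"offset":[0,0,-0.4],"dr":[0,0,0],"hand":-1}
    - {"offset":[0.2,-0.2,-0.2],"dr":[0,0,0],"hand":-0.3}
    - {"offset":[0.2,-0.2,-0.2],"dr":[0,0,0],"hand":-0.3}
    - {"offset":[0.2,-0.2,-0.2],"dr":[0,0,0],"hand":-0.3}
    - {"offset":[0,0,0],"dr":[0,0,0],"hand":-0.3}
    - {"offset":[0,0,0],"dr":[0,0,0],"hand":-0.3}

```text
time_s: 9.25
eef_pos: [457.9, 54.4, 174.7]
ee_rot: [0.001, 0.125, 0.992, 0.0]
force: [-0.2, 0.4, 0.8]
grip_width: 0.35
grip_force: 0.0
```

```bash
python3 st.py
python3 - <<'E'
from h import *
import cv2,pickle
pickle.dump(ctrl.camera_info("wrist"),open("w6.pkl","wb"))
im=ctrl.capture("wrist")[:,:,::-1]
cv2.imwrite("pics/w6.png",im)
b=ctrl.capture("scene")[:,:,::-1]
cv2.imwrite("pics/b6.png",b)
z=lambda im,x,y,w,h,W,H:cv2.convertScaleAbs(cv2.resize(im[y:y+h,x:x+w],(W,H),interpolation=cv2.INTER_CUBIC),alpha=1.3,beta=20)
cv2.imwrite("pics/w6z.png",np.hstack([z(im,150,60,400,300,540,405),z(b,210,185,110,170,262,405)]))
E
```

```text
t 9.25 dock xyz [ -77.55 -138.6   174.67] F dock [-0.33  0.32  0.81] tool yaw -0.2504683880788561 w 0.350160169319568 0.0
```

View pics/w6z.png

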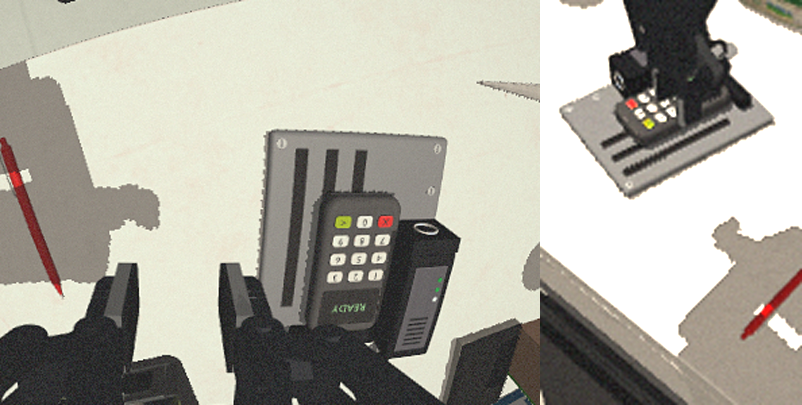

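The wrist crop shows the reader alongside the housing with its rear end at (357,191), the ring at (425,229) and the pen from (5,140) to (62,296). I'll measure the fit numerically by rectifying the deck plane.

```bash
cat > rect.py <<'E'
from h import *
import cv2,pickle,sys
def rect(img,cam,D,z=10,xs=np.arange(-125,100),ys=np.arange(-95,95)):
    im=cv2.cvtColor(cv2.imread(img),cv2.COLOR_BGR2GRAY);c=pickle.load(open(cam,"rb"))
    m=np.array([[proj(T(D,(x,y,z)),c,1) for y in ys] for x in xs],np.float32)
    return cv2.remap(im,m[...,0],m[...,1],cv2.INTER_LINEAR).astype(int)
E
python3 - <<'E'
from rect import *
D=[567.3,169.5,-.25]
g=rect("pics/w6.png","w6.pkl",D)
X=lambda x:x+125; Y=lambda y:y+95
print("deck side edge y-95..-60 at x"); 
for x in(-90,-60,-30,0): print(x,g[X(x),Y(-90):Y(-64)])
print("deck front edge x -120..-90")
for y in(-60,-20,50,65): print(y,g[X(-120):X(-90),Y(y)])
print("reader left y -50..-20")
for x in(-50,-40,-30,-20,-10,0): print(x,g[X(x),Y(-50):Y(-20)])
print("reader rear x -80..-50")
for y in(-25,-15,0,5,20,25): print(y,g[X(-80):X(-45),Y(y)])
E
```

```text
deck side edge y-95..-60 at x
-90 [165 164 165 163 164 164 164 164 165 166 166 165 168 153 108  68  50  54
  69  84  95 101 103 102 101 100]
-60 [164 163 163 164 164 166 164 162 163 164 162 163 152  95  86  73  46  55
  70  86  96  99 101 100  98  98]
-30 [165 168 166 163 164 166 164 163 166 165 166 164 147  84  92  76  45  54
  74  87  95  98  99  98  96  96]
0 [161 168 166 163 163 165 164 163 163 163 165 165 166 163 123  71  50  57
  73  87  96  99  95  96  97  97]
deck front edge x -120..-90
-60 [166 162 163 163 163 164 164 164 164 164 165 160 130  85  73  84  95 100
 100 100 102 106 107 108 104 102 101 101 101 100]
-20 [160 163 160 161 160 162 162 162 162 163 165 166 123  77  75  86  94  96
  98 102 100  99  99 100 102  93  65  43  50  55]
50 [160 161 161 161 161 164 164 161 163 161 165 165 134  91  74  85  91  94
  97  96  95  94  95  97  96  96  96  95  96  97]
65 [159 159 161 161 163 159 161 161 161 159 160 158 131  83  76  86  92  92
  94  94  94  95  97  98  96  96  97  95  94  95]
reader left y -50..-20
-50 [ 28  30  28  29  29  28  46  84 101 100  98  97  98  88  65  51  5
[... 652 characters left out ...]
-25 [28 29 31 31 29 29 30 34 33 33 33 29 30 31 29 28 30 33 27 20 19 24 26 28
 26 18 24 23 21 27 33 33 34 34 36]
-15 [ 99 100  98 101 100  98  98  97  96  98 100 100  98  99  96  95  98  90
  76  53  36  35  35  33  44  49  46  53  56  60  61  59  59  58  54]
0 [30 29 28 34 29 31 31 29 27 28 29 30 31 25 31 31 27 23 20 18 28 39 32 33
 48 52 53 55 57 59 60 58 56 55 58]
5 [86 86 85 87 89 89 86 84 85 83 80 82 82 79 88 90 89 85 73 48 34 35 28 28
 48 51 52 55 57 59 58 57 57 51 57]
20 [96 96 97 95 96 97 96 96 95 97 98 96 96 96 98 95 98 98 85 52 34 38 35 34
 37 48 52 55 58 58 56 58 54 54 57]
25 [97 97 96 97 98 95 97 98 96 95 96 98 97 94 96 95 97 98 87 55 35 34 32 30
 44 48 53 57 58 57 57 57 57 54 57]
```

The reader looks square: the rear edge sits at a constant x ≈ -60.5 and the side edge is constant in y. The last push still crept, though, so I'll confirm with a firmer side push.

>>> arm_command:
  increments:
    - {"offset":[-0.215,0.15,0.2],"dr":[0,0,0],"hand":-1}
    - {"offset":[-0.215,0.15,0.2],"dr":[0,0,0],"hand":-1}
    - {"offset":[-0.215,0.15,0.2],"dr":[0,0,0],"hand":-1}
    - {"offset":[0,0,0.36],"dr":[0,0,0],"hand":-1}
    - {"offset":[0,0,0.34],"dr":[0,0,0],"hand":-1}
    - {"offset":[0,0.1,0],"dr":[0,0,0],"hand":-1}
    - {"offset":[0,0.1,0],"dr":[0,0,0],"hand":-1}
    - {"offset":[0,0.08,0],"dr":[0,0,0],"hand":-1}

```text
time_s: 10.15
eef_pos: [555.7, 122.1, 19.7]
ee_rot: [0.001, 0.124, 0.992, 0.0]
force: [0.7, 0.8, 0.1]
grip_width: -0.004
grip_force: 0.0
```

>>> arm_command:
  increments:
    - {"offset":[0,0.03,0],"dr":[0,0,0],"hand":-1}
    - {"offset":[0,0.02,0],"dr":[0,0,0],"hand":-1}
    - {"offset":[0,0.01,0],"dr":[0,0,0],"hand":-1}
    - {"offset":[0,0,0],"dr":[0,0,0],"hand":-1}

```text
time_s: 10.55
eef_pos: [556.6, 127.2, 19.0]
ee_rot: [0.001, 0.124, 0.992, -0.0]
force: [-0.9, -1.6, 3.6]
grip_width: 0.002
grip_force: 1.3
```

```bash
python3 st.py
```

```text
t 10.55 dock xyz [  0.05 -43.61  19.02] F dock [-0.48 -1.74  3.64] tool yaw -0.24956568688465225 w 0.0023729348127548506 1.336221769452095
```

>>> arm_command:
  increments:
    - {"offset":[0,0.01,0],"dr":[0,0,0],"hand":-1}
    - {"offset":[0,0.01,0],"dr":[0,0,0],"hand":-1}
    - {"offset":[0,0,0],"dr":[0,0,0],"hand":-1}

```text
time_s: 10.85
eef_pos: [556.8, 128.2, 18.9]
ee_rot: [-0.0, 0.124, 0.992, -0.001]
force: [-3.7, -10.8, 8.0]
grip_width: 0.003
grip_force: 6.7
```

>>> arm_command:
  increments:
    - {"offset":[0,0.01,0],"dr":[0,0,0],"hand":-1}
    - {"offset":[0,0,0],"dr":[0,0,0],"hand":-1}

```text
time_s: 11.05
eef_pos: [556.9, 128.4, 18.9]
ee_rot: [-0.0, 0.124, 0.992, -0.002]
force: [-4.5, -16.6, 9.8]
grip_width: -0.0
grip_force: 9.7
```

>>> arm_command:
  increments:
    - {"offset":[0,0.01,0],"dr":[0,0,0],"hand":-1}
    - {"offset":[0,0,0],"dr":[0,0,0],"hand":-1}

```text
time_s: 11.25
eef_pos: [557.0, 128.6, 18.9]
ee_rot: [-0.001, 0.124, 0.992, -0.003]
force: [-7.1, -21.7, 11.0]
grip_width: 0.001
grip_force: 12.8
```

A hard stop at the side. Now I confirm the back stop again.

>>> arm_command:
  increments:
    - {"offset":[0,-0.14,0],"dr":[0,0,0],"hand":-1}
    - {"offset":[0,0,-0.36],"dr":[0,0,0],"hand":-1}
    - {"offset":[0.26,0.1,0],"dr":[0,0,0],"hand":-0.3}
    - {"offset":[0.26,0.18,0],"dr":[0,0,0],"hand":-0.3}
    - {"offset":[0.26,0.17,0],"dr":[0,0,0],"hand":-0.3}
    - {"offset":[0,0,0],"dr":[0,0,0],"hand":-0.3}
    - {"offset":[0,0,0.37],"dr":[0,0,0],"hand":-0.3}
    - {"offset":[0,0,0],"dr":[0,0,0],"hand":-0.3}

```text
time_s: 12.05
eef_pos: [473.2, 190.5, 13.5]
ee_rot: [-0.004, 0.125, 0.992, -0.001]
force: [-0.1, -0.8, 0.1]
grip_width: 0.353
grip_force: 0.0
```

```bash
python3 st.py
```

```text
t 12.05 dock xyz [-96.32  -2.95  13.46] F dock [ 0.05 -0.77  0.13] tool yaw -0.24979824627609895 w 0.35265341851597204 0.0
```

Move +22 mm, then small steps.

>>> arm_command:
  increments:
    - {"offset":[-0.1,0,0],"dr":[0,0,0],"hand":-0.3}
    - {"offset":[-0.06,0,0],"dr":[0,0,0],"hand":-0.3}
    - {"offset":[-0.02,0,0],"dr":[0,0,0],"hand":-0.3}
    - {"offset":[-0.01,0,0],"dr":[0,0,0],"hand":-0.3}
    - {"offset":[0,0,0],"dr":[0,0,0],"hand":-0.3}

```text
time_s: 12.55
eef_pos: [497.2, 185.8, 18.4]
ee_rot: [-0.001, 0.125, 0.992, 0.0]
force: [-10.1, 2.1, 7.9]
grip_width: 0.348
grip_force: 5.3
```

>>> arm_command:
  increments:
    - {"offset":[-0.01,0,0],"dr":[0,0,0],"hand":-0.3}
    - {"offset":[-0.01,0,0],"dr":[0,0,0],"hand":-0.3}
    - {"offset":[0,0,0],"dr":[0,0,0],"hand":-0.3}

```text
time_s: 12.85
eef_pos: [497.3, 185.7, 18.3]
ee_rot: [-0.004, 0.124, 0.992, -0.0]
force: [-20.7, 5.5, 16.1]
grip_width: 0.353
grip_force: 11.0
```

```bash
python3 st.py
```

```text
t 12.85 dock xyz [-71.81  -1.57  18.33] F dock [-21.43   0.22  16.07] tool yaw -0.24954626544853903 w 0.35284419462954575 10.973771852441132
```

>>> arm_command:
  increments:
    - {"offset":[0.12,0,0],"dr":[0,0,0],"hand":-0.3}
    - {"offset":[0,0,-0.36],"dr":[0,0,0],"hand":-0.3}
    - {"offset":[0,0,-0.36],"dr":[0,0,-0.16],"hand":-0.3}
    - {"offset":[0,0,0],"dr":[0,0,-0.158],"hand":-0.3}
    - {"offset":[0,0,0],"dr":[0,0,0],"hand":-0.3}

```text
time_s: 13.35
eef_pos: [487.7, 188.4, 105.8]
ee_rot: [0.002, -0.0, 1.0, 0.0]
force: [-0.4, 0.4, -0.2]
grip_width: 0.352
grip_force: 0.0
```

```bash
python3 st.py
python3 - <<'E'
from h import *
import pickle,cv2
np.set_printoptions(precision=2,suppress=True)
print(ctrl.sense()["eef_pos"])
for n in("w1","w6"):
    c=pickle.load(open(n+".pkl","rb"));im=cv2.imread(f"pics/{n}.png").astype(int)
    m=((im[...,2]>70)&(im[...,2]>2*im[...,1])&(im[...,2]>2*im[...,0])).astype(np.uint8)
    m=cv2.morphologyEx(m,cv2.MORPH_CLOSE,np.ones((5,5),np.uint8))
    k,l,st,ce=cv2.connectedComponentsWithStats(m)
    for i in range(1,k):
        if st[i,4]>80:
            ys,xs=np.where(l==i); P=np.array([ray(q,c,5,1)[:2] for q in zip(xs,ys)])
            print(n,st[i],"x",P[:,0].min(),P[:,0].max(),"fit y=",np.polyfit(P[:,0]-470,P[:,1],1))
E
```

```text
t 13.35 dock xyz [-81.81  -1.34 105.78] F dock [-0.49  0.29 -0.17] tool yaw 0.0009464188000845451 w 0.3523227578735099 0.0
[487.7  188.44 105.78]
w1 [118 131  35 103 441] x 400.4993807057208 538.1624951831748 fit y= [  0.  -71.2]
w1 [323 162  12  10  99] x 499.9642615918737 510.4004523476215 fit y= [  0.07 164.16]
w6 [150 162  46 116 633] x 400.6716686478207 538.4716522292526 fit y= [  0.   -71.09]
w6 [430 220  11   9  87] x 537.0518452245256 548.4017233175255 fit y= [  0.26 189.7 ]
```

>>> arm_command:
  increments:
    - {"offset":[0.02,-0.36,0],"dr":[0,0,0],"hand":-0.3}
    - {"offset":[0.02,-0.36,0],"dr":[0,0,0],"hand":-0.3}
    - {"offset":[0.02,-0.36,0],"dr":[0,0,0],"hand":-0.3}
    - {"offset":[0.02,-0.36,0],"dr":[0,0,0],"hand":-0.3}
    - {"offset":[0.03,-0.36,0],"dr":[0,0,0],"hand":-0.3}
    - {"offset":[0.03,-0.36,0],"dr":[0,0,0],"hand":-0.3}
    - {"offset":[0,0,0.36],"dr":[0,0,0],"hand":-0.3}
    - {"offset":[0,0,0.34],"dr":[0,0,0],"hand":-0.3}

```text
time_s: 14.15
eef_pos: [470.0, -72.4, 18.8]
ee_rot: [0.001, 0.003, 1.0, -0.0]
force: [1.1, 0.4, -0.9]
grip_width: 0.349
grip_force: 0.0
```

>>> arm_command:
  increments:
    - {"offset":[0,0,0],"dr":[0,0,0],"hand":-0.3}
    - {"offset":[0,0,0],"dr":[0,0,0],"hand":-0.3}

```text
time_s: 14.35
eef_pos: [469.8, -70.7, 20.1]
ee_rot: [-0.0, 0.001, 1.0, 0.0]
force: [0.7, 0.0, 0.2]
grip_width: 0.349
grip_force: 0.0
```

Descend to z≈3.5, then close.

>>> arm_command:
  increments:
    - {"offset":[0,0,0.1],"dr":[0,0,0],"hand":-0.3}
    - {"offset":[0,0,0.04],"dr":[0,0,0],"hand":-0.3}
    - {"offset":[0,0,0],"dr":[0,0,0],"hand":-0.3}

```text
time_s: 14.65
eef_pos: [469.6, -70.4, 2.8]
ee_rot: [0.0, -0.0, 1.0, -0.0]
force: [0.2, -0.3, 0.1]
grip_width: 0.353
grip_force: 0.0
```

>>> arm_command:
  increments:
    - {"offset":[0,0,0],"dr":[0,0,0],"hand":-1}
    - {"offset":[0,0,0],"dr":[0,0,0],"hand":-1}
    - {"offset":[0,0,0],"dr":[0,0,0],"hand":-1}
    - {"offset":[0,0,0],"dr":[0,0,0],"hand":-1}
  grip_force: 40

```text
time_s: 15.05
eef_pos: [469.9, -70.6, 3.3]
ee_rot: [0.0, -0.0, 1.0, -0.0]
force: [-0.2, 1.0, 6.9]
grip_width: 0.095
grip_force: 39.5
```

>>> arm_command:
  increments:
    - {"offset":[0,0,-0.2],"dr":[0,0,0],"hand":-1}
    - {"offset":[0,0,-0.3],"dr":[0,0,0],"hand":-1}
    - {"offset":[0,0,-0.2],"dr":[0,0,0],"hand":-1}
    - {"offset":[0,0,0],"dr":[0,0,0],"hand":-1}
    - {"offset":[0,0,0],"dr":[0,0,0],"hand":-1}

```text
time_s: 15.55
eef_pos: [469.5, -70.5, 86.5]
ee_rot: [0.0, -0.0, 1.0, -0.0]
force: [-0.1, 0.5, -0.2]
grip_width: 0.092
grip_force: 39.2
```

Run:
```python
from h import *
import cv2
np.set_printoptions(precision=2,suppress=True)
s=ctrl.sense();print(s["eef_pos"],s["ee_rot"],s["grip_width"])
for n in("scene","side"):
    im=ctrl.capture(n)[:,:,::-1];cv2.imwrite(f"pics/{n}7.png",im);c=ctrl.camera_info(n);r=im.astype(int)
    e=s["eef_pos"]+[0,0,4]; print(n,"expected tip",proj(e+[72.5,0,0],c),"tail",proj(e-[72.5,0,0],c))
    m=((r[...,2]>60)&(r[...,2]>1.7*r[...,1])&(r[...,2]>1.7*r[...,0])).astype(np.uint8)
    k,l,st,ce=cv2.connectedComponentsWithStats(m)
    for i in range(1,k):
        if st[i,4]>8:
            ys,xs=np.where(l==i)
            if abs(ce[i][1]-proj(e,c)[1])<40: print(st[i],"left",(xs.min(),ys[xs==xs.min()].mean()),"right",(xs.max(),ys[xs==xs.max()].mean()), np.polyfit(xs,ys,1))
```

```text
[469.47 -70.49  86.54] [ 0. -0.  1. -0.] 0.09210068558007532
scene expected tip [335.91 262.27] tail [293.85 304.63]
[328 265   6   7  25] left (np.int64(328), np.float64(270.0)) right (np.int64(333), np.float64(266.5)) [ -0.75 514.68]
[294 283  21  22 109] left (np.int64(294), np.float64(303.0)) right (np.int64(314), np.float64(285.0)) [ -0.95 583.11]
[431 298   5   5  15] left (np.int64(431), np.float64(298.5)) right (np.int64(435), np.float64(301.0)) [ 0.7  -1.14]
[469 317   5   6  19] left (np.int64(469), np.float64(318.0)) right (np.int64(473), np.float64(320.5)) [0.66 7.48]
side expected tip [252.29 280.92] tail [168.16 289.71]
[219 282  31   5  81] left (np.int64(219), np.float64(286.0)) right (np.int64(249), np.float64(283.0)) [ -0.1  306.49]
[176 286  28   5  54] left (np.int64(176), np.float64(290.0)) right (np.int64(203), np.float64(287.0)) [ -0.12 310.44]
```

Run:
```python
from h import *
import pickle
np.set_printoptions(precision=2,suppress=True)
w1=pickle.load(open("w1.pkl","rb"));w6=pickle.load(open("w6.pkl","rb"));a=ctrl.camera_info("scene")
obs=[(w1,1,(565*.7,276*.7)),(w6,1,(150+425*.7407,60+229*.7407)),(a,0,(210+232/7,185+237/7))]
f=lambda X:np.concatenate([proj(X,c,k)-p for c,k,p in obs])
D=np.array([567.3,169.5,-.25]);R=np.array([[np.cos(D[2]),np.sin(D[2])],[-np.sin(D[2]),np.cos(D[2])]])
r=least_squares(f,[540,230,31]);print(r.x,R@(r.x[:2]-D[:2]),f(r.x))
for o in obs[:2]+obs[2:]:
    q=ray(o[2],o[0],31,o[1]);print(q,R@(q[:2]-D[:2]))
c6=[((-105,-75,10),(150+266*.7407,60+130*.7407)),((-105,80,10),(150+447*.7407,60+140*.7407))]
for X,p in c6: q=ray(p,w6,10,1);print(X,R@(q[:2]-D[:2]))
```

```text
[547.69 235.76  27.6 ] [-35.39  59.35] [-0.25  0.55  0.14 -0.5  -0.17 -0.16]
[545.85 235.11  31.  ] [-37.01  58.26]
[546.24 233.67  31.  ] [-36.28  56.96]
[545.25 232.25  31.  ] [-36.88  55.34]
(-105, -75, 10) [-106.88  -76.23]
(-105, 80, 10) [-104.86   79.12]
```

>>> arm_command:
  increments:
    - {"offset":[0.017,0.34,0],"dr":[0,0,0],"hand":-1}
    - {"offset":[0.017,0.34,0],"dr":[0,0,0],"hand":-1}
    - {"offset":[0.017,0.34,0],"dr":[0,0,0],"hand":-1}
    - {"offset":[0.017,0.34,0],"dr":[0,0,0],"hand":-1}
    - {"offset":[0.017,0.34,0],"dr":[0,0,0],"hand":-1}
    - {"offset":[0.017,0.34,0],"dr":[0,0,0],"hand":-1}
    - {"offset":[0.017,0.34,0],"dr":[0,0,0],"hand":-1}
    - {"offset":[0.017,0.34,0],"dr":[0,0,0],"hand":-1}

```text
time_s: 16.45
eef_pos: [452.3, 257.4, 85.5]
ee_rot: [-0.001, -0.0, 1.0, -0.0]
force: [0.9, -0.2, 0.5]
grip_width: 0.095
grip_force: 39.3
```

>>> arm_command:
  increments:
    - {"offset":[0,0,0],"dr":[0,0,0.16],"hand":-1}
    - {"offset":[0,0,0],"dr":[0,0,0.16],"hand":-1}
    - {"offset":[0,0,0],"dr":[0,0,0],"hand":-1}
    - {"offset":[0,0,0],"dr":[0,0,0],"hand":-1}

```text
time_s: 16.85
eef_pos: [452.8, 255.6, 85.9]
ee_rot: [-0.001, 0.124, 0.992, -0.0]
force: [-0.6, 0.1, 0.2]
grip_width: 0.089
grip_force: 39.3
```

```bash
python3 st.py
```

```text
t 16.85 dock xyz [-132.22   55.14   85.92] F dock [-0.61 -0.08  0.2 ] tool yaw -0.24781808613186274 w 0.08899203833692955 39.276237014564686
```

>>> arm_command:
  increments:
    - {"offset":[0,0.01,0.25],"dr":[0,0,0],"hand":-1}
    - {"offset":[0,0,0.22],"dr":[0,0,0],"hand":-1}
    - {"offset":[0,0,0],"dr":[0,0,0],"hand":-1}
    - {"offset":[0,0,0],"dr":[0,0,0],"hand":-1}

```text
time_s: 17.25
eef_pos: [453.6, 256.8, 30.6]
ee_rot: [-0.0, 0.125, 0.992, -0.0]
force: [0.6, 0.5, -0.7]
grip_width: 0.093
grip_force: 39.3
```

```bash
python3 st.py
python3 - <<'E'
from h import *
import cv2,pickle
pickle.dump(ctrl.camera_info("wrist"),open("w8.pkl","wb"))
w=ctrl.capture("wrist")[:,:,::-1];a=ctrl.capture("side")[:,:,::-1];b=ctrl.capture("scene")[:,:,::-1]
cv2.imwrite("pics/w8.png",w);cv2.imwrite("pics/a8.png",a);cv2.imwrite("pics/b8.png",b)
z=lambda im,x,y,w,h,W,H:cv2.convertScaleAbs(cv2.resize(im[y:y+h,x:x+w],(W,H),interpolation=cv2.INTER_CUBIC),alpha=1.3,beta=20)
cv2.imwrite("pics/v8.png",np.vstack([np.hstack([z(a,195,175,100,75,400,300),z(b,190,180,100,75,400,300)]),np.hstack([z(w,140,210,400,210,560,294),np.zeros((294,240,3),np.uint8)])]))
E
```

```text
t 17.25 dock xyz [-131.77   56.49   30.62] F dock [ 0.49  0.68 -0.68] tool yaw -0.24986027570593636 w 0.09301378879463056 39.281472201109864
```

View pics/v8.png

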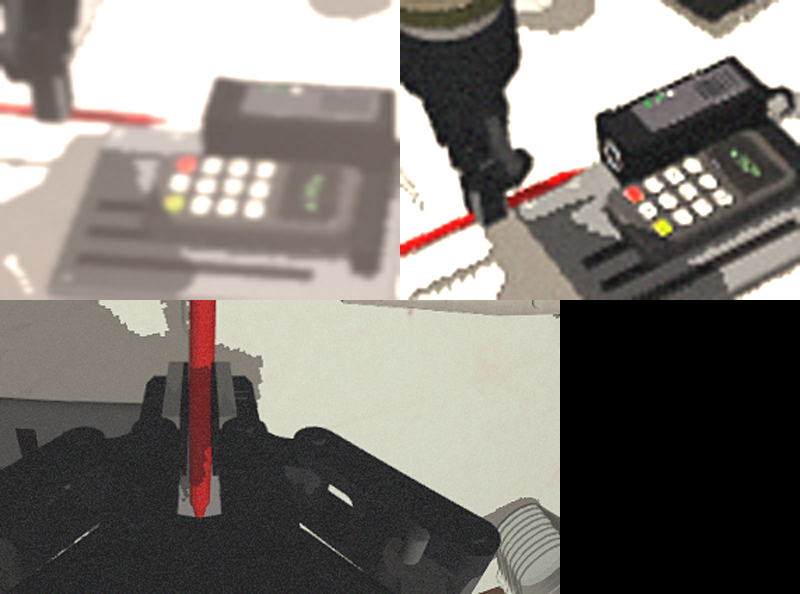

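The pen is straight in the grip, its tip at (163,122) in the side panel and (580,172) in the scene panel, with the ring at (613,153). The reader sits flush on the housing. I triangulate the tip relative to the ring.

Run:
```python
from h import *
np.set_printoptions(precision=2,suppress=True)
a=ctrl.camera_info("scene");b=ctrl.camera_info("side")
obs=[(a,0,(235.2,222.8)),(b,0,(235.9,205.6))]
f=lambda X:np.concatenate([proj(X,c,k)-p for c,k,p in obs])
D=np.array([567.3,169.5,-.25]);R=np.array([[np.cos(D[2]),np.sin(D[2])],[-np.sin(D[2]),np.cos(D[2])]])
r=least_squares(f,[520,240,31]);print("tip",r.x,R@(r.x[:2]-D[:2]),f(r.x))
# predicted tip (from TCP) 
e=ctrl.sense()["eef_pos"];q=T([e[0],e[1],-.25],(71,.7,1.3),e[2]);print("nominal",q,proj(q,a),proj(q,b))
for dx in(20,25,30):
    t=T([e[0],e[1],-.25],(71+dx,.7,1.3),e[2]);print(dx,proj(t,a))
print("ring scene pix",210+232/7,185+237/7)
for y in(55.5,57):
    for z in (31,):print(y,proj(T(D,(-35,y,z)),a))
```

```text
tip [522.38 239.57  28.76] [-60.86  56.78] [-0.01 -0.07 -0.02  0.06]
nominal [np.float64(523.1560887458372), np.float64(240.26536323405105), np.float64(32.888556011247104)] [235.08 221.36] [236.05 204.09]
20 [241.57 218.37]
25 [243.17 217.63]
30 [244.77 216.89]
ring scene pix 243.14285714285714 218.85714285714286
55.5 [243.72 218.54]
57 [243.44 218.23]
```

>>> arm_command:
  increments:
    - {"offset":[-0.1,0,0],"dr":[0,0,0],"hand":-1}
    - {"offset":[-0.08,0,0],"dr":[0,0,0],"hand":-1}
    - {"offset":[-0.02,0,0],"dr":[0,0,0],"hand":-1}
    - {"offset":[-0.02,0,0],"dr":[0,0,0],"hand":-1}
    - {"offset":[0,0,0],"dr":[0,0,0],"hand":-1}

```text
time_s: 17.9
eef_pos: [479.0, 250.3, 30.2]
ee_rot: [-0.0, 0.125, 0.992, -0.0]
force: [-0.8, -0.5, 0.2]
grip_width: 0.093
grip_force: 39.3
```

```bash
python3 st.py
```

```text
t 17.9 dock xyz [-105.53   56.48   30.16] F dock [-0.64 -0.7   0.25] tool yaw -0.25110712387269746 w 0.09331642653823352 39.29376208368922
```

>>> arm_command:
  increments:
    - {"offset":[-0.01,0,0],"dr":[0,0,0],"hand":-1}
    - {"offset":[-0.01,0,0],"dr":[0,0,0],"hand":-1}
    - {"offset":[0,0,0],"dr":[0,0,0],"hand":-1}

```text
time_s: 18.2
eef_pos: [481.0, 249.9, 30.2]
ee_rot: [-0.0, 0.125, 0.992, -0.0]
force: [-3.0, 0.5, 0.5]
grip_width: 0.091
grip_force: 39.3
```

>>> arm_command:
  increments:
    - {"offset":[-0.01,0,0],"dr":[0,0,0],"hand":-1}
    - {"offset":[-0.01,0,0],"dr":[0,0,0],"hand":-1}
    - {"offset":[0,0,0],"dr":[0,0,0],"hand":-1}

```text
time_s: 18.5
eef_pos: [483.5, 249.2, 30.2]
ee_rot: [-0.0, 0.125, 0.992, -0.0]
force: [-4.8, 0.7, 0.4]
grip_width: 0.089
grip_force: 39.3
```

>>> arm_command:
  increments:
    - {"offset":[-0.01,0,0],"dr":[0,0,0],"hand":-1}
    - {"offset":[0,0,0],"dr":[0,0,0],"hand":-1}

```text
time_s: 18.7
eef_pos: [484.1, 249.0, 30.0]
ee_rot: [-0.001, 0.125, 0.992, -0.0]
force: [-6.3, 1.2, 0.8]
grip_width: 0.091
grip_force: 39.3
```

```bash
python3 st.py
```

```text
t 18.7 dock xyz [-100.31   56.45   29.99] F dock [-6.38 -0.37  0.79] tool yaw -0.25089617662197555 w 0.09135113286744886 39.28099247728824
```

>>> arm_command:
  increments:
    - {"offset":[-0.01,0,0],"dr":[0,0,0],"hand":-1}
    - {"offset":[-0.005,0,0],"dr":[0,0,0],"hand":-1}
    - {"offset":[0,0,0],"dr":[0,0,0],"hand":-1}
    - {"offset":[0,0,0],"dr":[0,0,0],"hand":-1}

```text
time_s: 19.1
eef_pos: [484.7, 248.7, 29.6]
ee_rot: [-0.002, 0.125, 0.992, -0.0]
force: [-9.3, 2.6, 0.8]
grip_width: 0.09
grip_force: 39.3
```

```bash
python3 st.py
```

```text
t 19.1 dock xyz [-99.6   56.33  29.63] F dock [-9.66  0.24  0.77] tool yaw -0.25078078077366556 w 0.08975777717570295 39.27584868884878
```

>>> arm_command:
  increments:
    - {"offset":[-0.005,0,0],"dr":[0,0,0],"hand":-1}
    - {"offset":[0,0,0],"dr":[0,0,0],"hand":-1}
    - {"offset":[0,0,0],"dr":[0,0,0],"hand":-1}
    - {"offset":[0,0,0],"dr":[0,0,0],"hand":-1}
    - {"offset":[0,0,0],"dr":[0,0,0],"hand":-1}
    - {"offset":[0,0,0],"dr":[0,0,0],"hand":-1}
    - {"offset":[0,0,0],"dr":[0,0,0],"hand":-1}
    - {"offset":[0,0,0],"dr":[0,0,0],"hand":-1}

```text
time_s: 19.9
eef_pos: [484.9, 248.6, 29.5]
ee_rot: [-0.003, 0.125, 0.992, -0.001]
force: [-10.6, 3.0, 1.1]
grip_width: 0.091
grip_force: 39.3
```

>>> arm_command:
  increments:
    - {"offset":[0,0,0],"dr":[0,0,0],"hand":-1}
    - {"offset":[0,0,0],"dr":[0,0,0],"hand":-1}
    - {"offset":[0,0,0],"dr":[0,0,0],"hand":-1}
    - {"offset":[0,0,0],"dr":[0,0,0],"hand":-1}
    - {"offset":[0,0,0],"dr":[0,0,0],"hand":-1}
    - {"offset":[0,0,0],"dr":[0,0,0],"hand":-1}
    - {"offset":[0,0,0],"dr":[0,0,0],"hand":-1}
    - {"offset":[0,0,0],"dr":[0,0,0],"hand":-1}

```text
time_s: 20.7
eef_pos: [484.9, 248.6, 29.5]
ee_rot: [-0.003, 0.125, 0.992, -0.001]
force: [-10.4, 3.1, 1.6]
grip_width: 0.093
grip_force: 39.3
```

>>> arm_command:
  increments:
    - {"offset":[0.08,0,0],"dr":[0,0,0],"hand":-1}
    - {"offset":[0.1,0,0],"dr":[0,0,0],"hand":-1}
    - {"offset":[0.11,0,0],"dr":[0,0,0],"hand":-1}
    - {"offset":[0,0,0],"dr":[0,0,0],"hand":-1}
    - {"offset":[0,0,0],"dr":[0,0,0],"hand":-1}

```text
time_s: 21.2
eef_pos: [453.6, 257.2, 30.6]
ee_rot: [0.001, 0.125, 0.992, 0.0]
force: [-0.4, -0.1, -0.2]
grip_width: 0.091
grip_force: 39.3
```

```bash
python3 st.py
python3 - <<'E'
from h import *
import cv2
for n,o in(("scene","b8"),("side","a8")):
    for im in(cv2.imread(f"pics/{o}.png"),ctrl.capture(n)[:,:,::-1]):
        r=im.astype(int)[150:250,190:245];m=(r[...,2]>60)&(r[...,2]>1.7*r[...,1])&(r[...,2]>1.7*r[...,0])
        ys,xs=np.where(m);print(n,len(xs),"tip",190+xs.max(),150+ys[xs==xs.max()].mean(),np.polyfit(xs+190,ys+150,1))
E
```

```text
t 21.2 dock xyz [-131.83   56.82   30.62] F dock [-0.37 -0.23 -0.19] tool yaw -0.2504637700925605 w 0.09079379754699542 39.271622052183375
scene 116 tip 235 222.0 [ -0.43871843 325.06620247]
scene 113 tip 234 191.0 [ -0.63216454 364.58006756]
side 68 tip 243 215.0 [  0.216582   158.06120183]
side 69 tip 243 215.0 [  0.21574098 158.37662564]
```

The tip hasn't moved in the grip. Now carry the pen back to its bare spot on the counter.

>>> arm_command:
  increments:
    - {"offset":[0,0,-0.3],"dr":[0,0,0],"hand":-1}
    - {"offset":[0,0,-0.2],"dr":[0,0,0],"hand":-1}
    - {"offset":[0,0,0],"dr":[0,0,-0.16],"hand":-1}
    - {"offset":[0,0,0],"dr":[0,0,-0.16],"hand":-1}

```text
time_s: 21.7
eef_pos: [454.2, 257.0, 91.1]
ee_rot: [0.001, -0.003, 1.0, 0.0]
force: [-0.3, -1.1, -0.3]
grip_width: 0.088
grip_force: 39.3
```

>>> arm_command:
  increments:
    - {"offset":[-0.017,-0.34,0],"dr":[0,0,0],"hand":-1}
    - {"offset":[-0.017,-0.34,0],"dr":[0,0,0],"hand":-1}
    - {"offset":[-0.017,-0.34,0],"dr":[0,0,0],"hand":-1}
    - {"offset":[-0.017,-0.34,0],"dr":[0,0,0],"hand":-1}
    - {"offset":[-0.017,-0.34,0],"dr":[0,0,0],"hand":-1}
    - {"offset":[-0.017,-0.34,0],"dr":[0,0,0],"hand":-1}
    - {"offset":[-0.017,-0.34,0],"dr":[0,0,0],"hand":-1}
    - {"offset":[-0.017,-0.34,0],"dr":[0,0,0],"hand":-1}

```text
time_s: 22.5
eef_pos: [470.1, -71.5, 90.5]
ee_rot: [0.0, 0.0, 1.0, -0.0]
force: [0.0, -1.4, 0.0]
grip_width: 0.09
grip_force: 39.3
```

>>> arm_command:
  increments:
    - {"offset":[0,0,0],"dr":[0,0,0],"hand":-1}
    - {"offset":[0,0,0.3],"dr":[0,0,0],"hand":-1}
    - {"offset":[0,0,0.2],"dr":[0,0,0],"hand":-1}
    - {"offset":[0,0,0],"dr":[0,0,0],"hand":-1}
    - {"offset":[0,0,0],"dr":[0,0,0],"hand":-1}

```text
time_s: 23.0
eef_pos: [470.2, -69.2, 30.8]
ee_rot: [0.0, -0.0, 1.0, -0.0]
force: [0.9, -0.5, 0.3]
grip_width: 0.095
grip_force: 39.3
```

Lower to about 4 mm, settling gently.

>>> arm_command:
  increments:
    - {"offset":[0,0,0.12],"dr":[0,0,0],"hand":-1}
    - {"offset":[0,0,0.06],"dr":[0,0,0],"hand":-1}
    - {"offset":[0,0,0.03],"dr":[0,0,0],"hand":-1}
    - {"offset":[0,0,0],"dr":[0,0,0],"hand":-1}
    - {"offset":[0,0,0],"dr":[0,0,0],"hand":-1}

```text
time_s: 23.5
eef_pos: [470.2, -69.5, 5.6]
ee_rot: [0.0, -0.0, 1.0, -0.0]
force: [-0.5, 0.0, -0.0]
grip_width: 0.091
grip_force: 39.3
```

>>> arm_command:
  increments:
    - {"offset":[0,0,0.01],"dr":[0,0,0],"hand":-1}
    - {"offset":[0,0,0],"dr":[0,0,0],"hand":-1}

```text
time_s: 23.7
eef_pos: [470.0, -69.4, 4.0]
ee_rot: [0.0, -0.0, 1.0, -0.0]
force: [-0.1, 1.0, 0.1]
grip_width: 0.092
grip_force: 39.3
```

>>> arm_command:
  increments:
    - {"offset":[0,0,0.006],"dr":[0,0,0],"hand":-1}
    - {"offset":[0,0,0],"dr":[0,0,0],"hand":-1}

```text
time_s: 23.9
eef_pos: [470.0, -69.4, 3.3]
ee_rot: [0.0, -0.0, 1.0, -0.0]
force: [-0.3, -0.7, 1.5]
grip_width: 0.093
grip_force: 39.5
```

>>> arm_command:
  increments:
    - {"offset":[0,0,0],"dr":[0,0,0],"hand":-0.8}
    - {"offset":[0,0,0],"dr":[0,0,0],"hand":-0.6}
    - {"offset":[0,0,0],"dr":[0,0,0],"hand":-0.4}
    - {"offset":[0,0,0],"dr":[0,0,0],"hand":-0.3}
    - {"offset":[0,0,-0.1],"dr":[0,0,0],"hand":-0.3}
    - {"offset":[0,0,-0.25],"dr":[0,0,0],"hand":-0.3}
    - {"offset":[0,0,-0.36],"dr":[0,0,0],"hand":-0.3}
    - {"offset":[0,0,-0.36],"dr":[0,0,0],"hand":-0.3}

```text
time_s: 24.7
eef_pos: [469.5, -69.2, 133.8]
ee_rot: [-0.0, -0.0, 1.0, 0.0]
force: [-0.1, -0.3, 1.5]
grip_width: 0.351
grip_force: 0.0
```

>>> arm_command:
  increments:
    - {"offset":[0.2,0,-0.3],"dr":[0,0,0],"hand":-0.3}
    - {"offset":[0.2,0,-0.3],"dr":[0,0,0],"hand":-0.3}
    - {"offset":[0,0,0],"dr":[0,0,0],"hand":-0.3}
    - {"offset":[0,0,0],"dr":[0,0,0],"hand":-0.3}

```text
time_s: 25.1
eef_pos: [421.9, -69.4, 204.6]
ee_rot: [0.001, -0.0, 1.0, -0.0]
force: [-0.0, -0.4, 0.0]
grip_width: 0.352
grip_force: 0.0
```

Run:
```python
from h import *
import cv2,pickle
np.set_printoptions(precision=2,suppress=True)
c=ctrl.camera_info("wrist");im=ctrl.capture("wrist")[:,:,::-1];pickle.dump(c,open("w9.pkl","wb"));cv2.imwrite("pics/w9.png",im)
b=ctrl.capture("side")[:,:,::-1];cv2.imwrite("pics/a9.png",b)
r=im.astype(int);m=((r[...,2]>70)&(r[...,2]>2*r[...,1])&(r[...,2]>2*r[...,0])).astype(np.uint8)
m=cv2.morphologyEx(m,cv2.MORPH_CLOSE,np.ones((5,5),np.uint8));k,l,st,ce=cv2.connectedComponentsWithStats(m)
for i in range(1,k):
    if st[i,4]>60:
        ys,xs=np.where(l==i); P=np.array([ray(q,c,5,1)[:2] for q in zip(xs,ys)]);print(st[i],P.min(0),P.max(0),np.polyfit(P[:,0]-470,P[:,1],1))
from rect import rect
g=rect("pics/w9.png","w9.pkl",[567.3,169.5,-.25])
for x in(-50,-20,0,20): print("side",x,g[x+125,45:75])
for y in(-15,5,25): print("rear",y,g[45:80,y+95])
# side view: reader key region shift vs earlier a8
a=cv2.imread("pics/a8.png")[205:245,225:300];print(np.abs(a.astype(int)-b[205:245,225:300]).mean())
r=cv2.matchTemplate(b[195:255,215:310].copy(),a,cv2.TM_CCOEFF_NORMED);print(cv2.minMaxLoc(r))
```

```text
[280 158   7 114 719] [401.06 -72.52] [538.01 -65.52] [ -0.01 -69.17]
side -50 [24 24 27 27 28 28 48 84 90 92 90 90 92 82 70 61 54 51 48 44 31 22 21 24
 26 24 23 22 21 20]
side -20 [28 26 28 29 28 27 39 72 88 92 91 90 89 89 88 65 48 49 50 52 38 21 16 14
 17 19 21 21 20 24]
side 0 [25 20 22 25 26 32 46 67 84 87 88 89 91 85 61 50 49 49 50 47 37 16 12 17
 14 14 19 21 24 25]
side 20 [26 30 30 28 25 27 48 70 86 87 88 90 90 90 80 67 51 45 48 46 42 29 21 18
 19 23 18 12 13 19]
rear -15 [89 89 89 90 90 88 87 87 88 89 88 87 88 89 88 90 91 91 67 43 20 32 27 23
 17 24 32 34 33 35 40 42 39 40 45]
rear 5 [61 73 71 75 77 72 64 67 74 68 75 81 72 69 74 69 65 75 56 30 20 24 24 31
 38 45 48 50 51 50 50 51 54 54 54]
rear 25 [87 87 88 88 87 87 87 88 88 89 87 87 88 88 87 87 88 87 77 45 31 31 29 34
 41 46 50 52 54 54 53 51 50 54 52]
7.564333333333333
(-0.06152249500155449, 0.9315091371536255, (0, 20), (10, 10))
```

```bash
python3 -c "
from rig import ctrl
print(ctrl.finish_job())"
```

```text
the job is handed in; nothing more can be done
None
```

I handed the job in at about 25 s, with no verdict returned: the reader is seated against both stops, the button was held in by the pen point for about 1.6 s at about 10 N (it needs 4 N), and the pen lies flat on the counter; "contacts in" and "button fully in" are judged from force and position readings, not seen.

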